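Set the stop screw of a reed gauge

TASK

Set the reed gauge: push the steel setting block with the red knob fully home under the blue bridge. Then take the orange driver from its wooden stand, and with it turn the slotted brass screw down (clockwise from above) until its foot just drags on the block: pressing on it lightly, not jammed. Stand the driver back upright in its stand; turn the screw only with the driver and leave the other things alone.

Things in the scene. Friction and masses are not known exactly. Their poses are not given: they have to be found in the camera images.
- gauge: Reed gauge, fixed: wooden base 220 x 110 x 12 mm, a channel along its x axis between aluminium rails (tops 28 mm up, 53 mm wide over both), a dark end stop at x = 65 mm, and a blue bridge across (x 15 to 45 mm, 90 mm wide, top 64 mm up). Origin: centre of the underside; the block is pushed in towards +x; z up.
- block_knob (a point): Grip point of the setting block: on the red upright knob (16 mm across, standing 40 mm above the block's top), 26 mm above the block's top and about 67 mm above the table; 35 mm behind the block's centre. It starts 40 to 60 mm short of home; home, with the block against the end stop, it lies at gauge x = -15 mm, y = 0 (1.5 mm play each side).
- block: The loose steel setting block, 90 x 30 x 24 mm, 0.5 kg, in the channel, long axis along gauge x; it lies on a steel bed about 17 mm above the table. Origin: centre of its underside, x towards the end stop.
- screw: Brass head of the stop screw, 34 x 30 mm, 20 mm tall, on the bridge at gauge x = 30 mm, y = 0; it turns but keeps its height. Origin: centre of the slot's mouth, 86 mm above the table, z up. The slot is a pocket 20.5 mm long (along x), 7.5 mm wide (y) and 15 mm deep, mouth bevelled by 2.5 mm. It turns against about 0.03 N m when free and stays where left.
- bridge_top (a point): Screw axis at the bridge's top. Turned clockwise seen from above, the screw drives a round brass foot (28 mm across) under the bridge down, 1.9 mm per rad; the foot starts an unknown 0.9 to 4.7 mm above the block. After touch each rad adds about 20 N of foot force; each N adds about 0.01 N m of turning torque, 0.005 held still. Light drag is 3 to 12 N; 25 N jams it.
- driver_grip (a point): Centre of the orange driver's handle (square, 28 x 28 mm, 65 mm long, sides along this point's x and y; z up out of its top). 125 mm long, 0.12 kg: handle, 30 mm round shank, flat steel blade 30 mm long, 18 mm wide (along x), 5 mm thick (y), its last 4 mm narrowed to 15 x 3.5 mm. Starts upright in the stand; it also stands by itself in the screw's slot.
- driver_tip (a point): Middle of the end of the driver's blade, 92.5 mm below driver_grip along the driver's axis.
- stand: The driver's stand, fixed: dark wooden block 64 x 64 x 66 mm. Origin: centre of the underside. On its axis a pocket 22 mm long (along its x) and 13 mm wide, 62 mm deep, mouth bevelled by 2 mm; blade and shank hang in it and the handle's underside rests on the stand's top (driver_grip then 98.5 mm, driver_tip 6 mm above the table).
- jar: Bystander, to be left alone: amber jar with a yellow cap, 56 mm across, 85 mm tall. Origin at its underside centre.
- spool: Bystander, to be left alone: straw-coloured twine spool, 64 mm across and tall. Origin at its underside centre.
- glue: Bystander, to be left alone: white glue bottle, 50 mm across, 150 mm tall. Origin at its underside centre.
- mug: Bystander, to be left alone: blue mug, 80 mm across, 90 mm tall. Origin at its underside centre.
- slim_driver: Bystander, to be left alone: slim red screwdriver lying down (the wrong one). Origin at its underside near its middle.
- hammer: Bystander, to be left alone: small hammer lying down. Origin at its underside near its middle.
- spare_block: Bystander, to be left alone: dark steel block 70 x 30 x 16 mm without a knob (the wrong size). Origin at its underside centre.
Things that resemble listed ones, but are neither listed nor needed, are in the scene too. Of the things like the block, leave any that is black or turquoise; of the rest the larger one is meant.

How it is judged:
By the outcome, as a careful person would: the job done as asked, in the order asked, and still so for the second after the job is handed in, with the robot touching nothing.
It also fails if it takes over 72 s, if anything falls off the work surface, if the arm or the gripper's body presses on something with over 40 N, if the wrist force passes 120 N, or if a joint passes its speed limit or range.

ROBOT

A 6-joint arm with a two-finger parallel gripper is mounted at the origin on the work surface. World frame = base frame: x ahead of the robot, y to its left, z up, the work surface at z = 0. Lengths are in m, angles in rad, forces in N, time in s.
With the tool pointing down it reaches from about 0.3 to 0.825 m from the base axis. Payload 5.4 kg.
Tool frame: the origin (TCP) lies midway between the tips of the shut fingers; the grasp point (between the pads) lies 19 mm behind it; z points along the fingers, y is the line along which they close (so a half turn about z gives the same grasp; the last joint's range is limited). The gripper opens to 92 mm and grips with 3 to 60 N. Pads are 20 mm wide; open, the fingers measure 128 mm over their backs; the gripper's body (75 mm by 189 mm) begins 69 mm behind the grasp point.
Start: joints at [-0.21, 0.158, 1.597, -0, 1.386, -0.21], TCP at [0.575, -0, 0.215] pointing down, gripper open.
Joint ranges: [-2.91, 2.91], [-0.94, 2.29], [0.18, 2.7], [-1.29, 4.43], [0.17, 2.64], [-3, 3]. Speed limits (rad/s): [2.57, 2.57, 3.14, 3.14, 3.14, 3.14].

INTERFACE

Orientations are given as a unit quaternion [w, x, y, z].
In Python, from plant import env gives the robot as it stands.
- The arm moves only by the tool step_arm, never from a script. Its argument "increments" is a list of rows, each an object with "rotation": the turn, a rotation vector about the tool's x, y, z in degrees, a list of three; "translation": the shift along the tool's x, y, z in mm, a list of three; "fingers": the finger opening in mm, from 0 to 91.9. In form: [{"rotation": [wx, wy, wz], "translation": [tx, ty, tz], "fingers": fingers}, ...]. A call has 1 to 5 rows; each row shifts and turns the commanded pose from where the row before left it, along the tool's axes as they then stand; what a row does not reach is not made up. A row lasts 1/10 s, in which the tool goes at most 50 mm and 8.59 degrees, less where a joint would pass 70% of its speed; a pose out of reach is approached as far as the arm can. A call is refused whole if a number of a shift passes 50 or a number of a turn 8.59, either way. A call with a gripper value outside its range is refused whole. The fingers move at their own pace and stop on an object; "grip_force" is the grip in N (left out, the last holds). Time passes only in rows, so rows that do not move let the fingers close. It gives the time, the measured TCP pose, the force, the opening and the grip force at its end, in the units of the state.
- env.read_state(): the state, without advancing time (a new reading comes with each control period).
- env.grab_frame(name): name is "scene" or "side" or "wrist"; returns the picture (480x640x3 uint8, red, green, blue); there is no depth.
- env.camera_params(name): a dict with "fov_y" (degrees; the focal length in pixels is half the picture's height over the tangent of half this angle, whatever the lens; pixels are square), "cx", "cy" (the principal point, pixels), "D" ([k1, k2, p1, p2, k3] as OpenCV has them; the pictures are not rectified), "rvec" (rotation vector, rad) and "tvec" (3), from world to camera coordinates, as OpenCV has them. Camera axes: x right, y down, z forward; pixel columns grow to the right and rows downward; lengths in m; the calibration is good to about 2 mm. A picture is of the moment at which its call begins: read the wrist's pose just before it. camera_params takes no time and is no camera call; for the wrist camera it gives the pose at the moment of the call.
- env.hand_in(): hands the job in; it is judged then, once.
The state is a dict: "time_s": time; "q": joint angles; "qd": joint speeds; "tau": joint torques, N m; "eef_pos": TCP position; "eef_rot": TCP orientation; "ft_force": force on the tool from outside, world axes, zero at the start; "torque": the same for the moment, N m; "width": finger opening in m; "grasp_force": force on a finger pad.
Only numpy, scipy, OpenCV 4.12 (cv2) and the standard library are available. Lean on these libraries where they do the work, as an engineer would, in place of code of your own. Each camera call takes 0.05 s, during which the arm holds its last target. There are 200 camera calls.

## Working session

There is one attempt and no reset: what is moved stays moved. The work goes in short steps, Python scripts to look and compute and a tool call to move; the robot and the scene stay as the last step left them, time stands still between calls to the robot, and variables do not carry over. Pictures are saved under pics/ and viewed, at most 10 in all, crops included, and the job is handed in when it is done.

Besides the shell and the picture viewer there is one more tool, called as name(argument=value, ...), one argument or row to a line, values as JSON. step_arm: Moves the arm, as the interface text tells. Its arguments: {"type":"object","properties":{"increments":{"type":"array"},"grip_force":{"type":"number"}},"required":["increments"]}

```bash
ls; mkdir -p pics
cat > h.py <<'E'
import numpy as np, cv2
from plant import env
def cam(n):
    p=env.camera_params(n); f=240/np.tan(np.radians(p['fov_y'])/2)
    K=np.array([[f,0,p['cx']],[0,f,p['cy']],[0,0,1.]])
    return K,np.array(p['D'],float),np.array(p['rvec'],float),np.array(p['tvec'],float)
def ray(c,uv):
    K,D,r,t=c; R=cv2.Rodrigues(r)[0]
    n=cv2.undistortPoints(np.array(uv,float).reshape(-1,1,2),K,D).reshape(-1,2)
    d=np.c_[n,np.ones(len(n))]@R
    return -R.T@t,d
def plane(c,uv,z):
    o,d=ray(c,uv); return o+d*((z-o[2])/d[:,2])[:,None]
def proj(c,P):
    K,D,r,t=c; return cv2.projectPoints(np.array(P,float).reshape(-1,1,3),r,t,K,D)[0].reshape(-1,2)
def tri(c1,u1,c2,u2):
    o1,d1=ray(c1,u1);o2,d2=ray(c2,u2);d1=d1[0];d2=d2[0]
    s=np.linalg.lstsq(np.c_[d1,-d2],o2-o1,rcond=None)[0]
    a=o1+s[0]*d1;b=o2+s[1]*d2
    return (a+b)/2,np.linalg.norm(a-b)
E
python3 - <<'E'
from h import *
for n in ['scene','side','wrist']:
    c=cam(n); im=env.grab_frame(n); cv2.imwrite(f'pics/{n}0.png',im[...,::-1]); np.save(f'pics/{n}0.npy',im)
    print(n,c[0][0,0],c[1],ray(c,[[320,240]]))
s=env.read_state();print({k:np.round(v,3) for k,v in s.items()})
E
```

```text
pics
scene 621.5252718135794 [0.05553018 0.         0.         0.         0.        ] (array([ 1.11919504, -1.01283251,  1.21897777]), array([[-0.3409348 ,  0.64542224, -0.68380673]]))
side 434.034250087351 [0.00397204 0.         0.         0.         0.        ] (array([ 0.16262658, -0.65469097,  0.65059434]), array([[ 0.43480105,  0.68855351, -0.58040464]]))
wrist 338.20464524303287 [-0.05118687  0.          0.          0.          0.        ] (array([0.57506036, 0.0820205 , 0.38336469]), array([[-0.01101811, -0.29460304, -0.95560245]]))
{'time_s': np.float64(0.15), 'q': array([-0.21 ,  0.159,  1.598, -0.   ,  1.386, -0.21 ]), 'qd': array([ 0.001, -0.001, -0.003, -0.002, -0.   ,  0.001]), 'tau': array([ 0.0000e+00, -3.8592e+01, -3.2243e+01,  7.0000e-02,  3.5000e-02,
       -0.0000e+00]), 'eef_pos': array([0.575, 0.   , 0.214]), 'eef_rot': array([-0.001,  0.707,  0.707, -0.   ]), 'ft_force': array([-0.048, -0.1  ,  0.188]), 'torque': array([ 0.012, -0.02 , -0.025]), 'grasp_force': np.float64(0.0), 'width': np.float64(0.092)}
```

View pics/scene0.png

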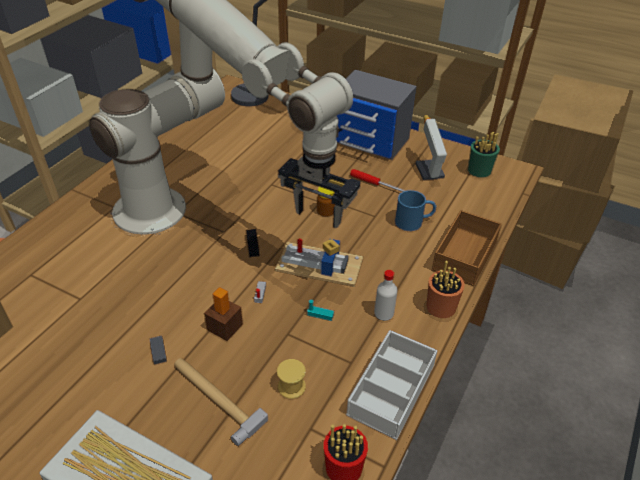

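View pics/side0.png

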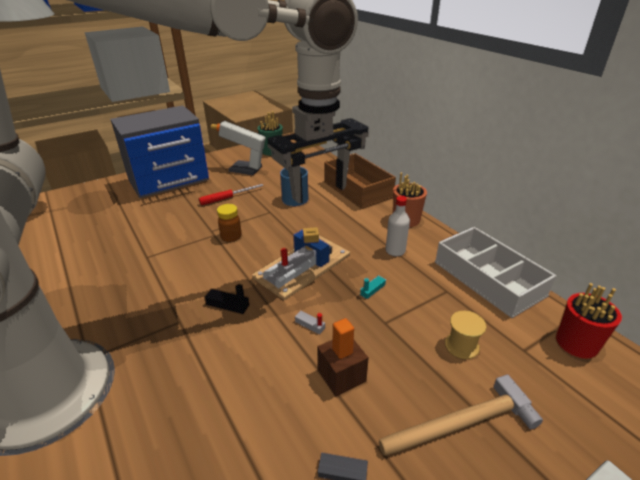

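The scene picture shows four block-like things:
- Steel with a red knob in the gauge channel at (299,243).
- Small steel with a red knob on the table at (260,291).
- Black at (253,243).
- Turquoise at (320,310).

I choose the one at (299,243): it is the larger steel one and sits in the channel. The orange driver is at (221,300) in its dark stand; the slim red one at (365,178) is the wrong one. Now I'll check this in a close crop.

Run:
```python
import cv2,numpy as np
a=cv2.imread('pics/scene0.png');b=cv2.imread('pics/side0.png');w=cv2.imread('pics/wrist0.png')
R=lambda i:cv2.resize(i,(400,300),interpolation=cv2.INTER_CUBIC)
o=np.vstack([np.hstack([R(a[215:305,250:370]),R(b[215:305,240:360])]),np.hstack([R(a[270:345,180:280]),R(w)])])
cv2.imwrite('pics/comp.png',o)
```

```text
(no output)
```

View pics/comp.png

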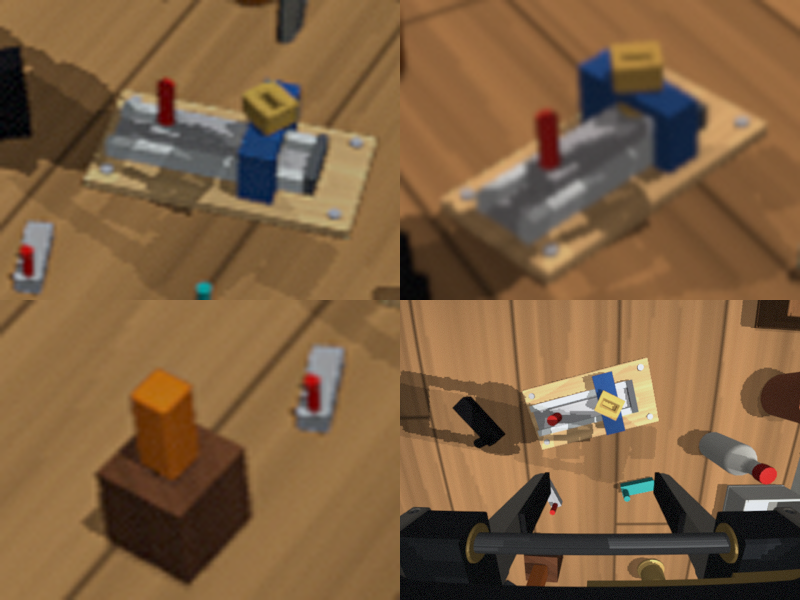

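The crop confirms it: the larger steel block with the upright red knob lies in the channel. Its wrist-picture pixel is about (246,190). The brass head sits turned on the blue bridge at (335,168) in the wrist picture. Next I measure.

```bash
cat > m.py <<'E'
from h import *
def mask(im,lo,hi,roi=None):
    h=cv2.cvtColor(im,cv2.COLOR_RGB2HSV); m=cv2.inRange(h,np.array(lo),np.array(hi))
    if roi: z=np.zeros_like(m);x0,y0,x1,y1=roi;z[y0:y1,x0:x1]=255;m&=z
    return m
def big(m):
    cs=cv2.findContours(m,cv2.RETR_EXTERNAL,cv2.CHAIN_APPROX_NONE)[0]
    return max(cs,key=cv2.contourArea)
E
python3 - <<'E'
from m import *
I={n:np.load(f'pics/{n}0.npy') for n in('scene','side','wrist')}
hs=cv2.cvtColor(I['wrist'],cv2.COLOR_RGB2HSV)
for p in [(215,160),(385,110),(400,180),(250,225),(150,100),(335,140),(338,165),(330,180),(246,190)]: print(p,hs[p[1],p[0]])
for n,p in (('scene',[(330,280),(345,275),(221,300),(299,243),(331,247),(200,330),(380,330)]),('side',[(343,335),(284,256),(312,233),(330,270)])):
    h=cv2.cvtColor(I[n],cv2.COLOR_RGB2HSV)
    for q in p: print(n,q,h[q[1],q[0]])
C={n:cam(n) for n in I}
# orange handle, both views
for n,roi in(('scene',(190,270,250,330)),('side',(310,300,380,380))):
    c=big(mask(I[n],(5,200,120),(16,255,255),roi)); print(n,'orange',cv2.boundingRect(c),cv2.contourArea(c),cv2.approxPolyDP(c,2,True).reshape(-1,2).tolist())
for n,roi in(('scene',(285,225,310,260)),('side',(270,240,300,275)),('wrist',(220,170,280,210))):
    h=cv2.cvtColor(I[n],cv2.COLOR_RGB2HSV); m=mask(I[n],(0,170,60),(5,255,255),roi)|mask(I[n],(174,170,60),(180,255,255),roi)
    c=big(m); print(n,'red',cv2.boundingRect(c),cv2.minAreaRect(c))
E
```

```text
(215, 160) [ 18 103 225]
(385, 110) [102  11 238]
(400, 180) [ 24  84 227]
(250, 225) [ 18 110 199]
(150, 100) [ 14 128 183]
(335, 140) [108 176 158]
(338, 165) [ 20 144 163]
(330, 180) [ 24 132 228]
(246, 190) [  1 201 195]
scene (330, 280) [ 19 116 114]
scene (345, 275) [ 20 103 183]
scene (221, 300) [ 14 234 121]
scene (299, 243) [178 230  92]
scene (331, 247) [ 21 166 135]
scene (200, 330) [ 17 139 156]
scene (380, 330) [ 17 133 157]
side (343, 335) [ 12 223 113]
side (284, 256) [  0 216  97]
side (312, 233) [ 19 166 163]
side (330, 270) [ 14 151  88]
scene orange (213, 288, 15, 26) 106.5 [[218, 288], [213, 294], [221, 299], [223, 313], [222, 298], [227, 293]]
side orange (333, 319, 21, 16) 192.5 [[346, 319], [333, 325], [340, 334], [353, 330]]
scene red (298, 239, 4, 13) ((299.5, 245.0), (12.0, 3.0), 90.0)
side red (281, 248, 7, 17) ((283.88824462890625, 256.0470275878906), (16.18296241760254, 5.138666152954102), 85.60128784179688)
wrist red (236, 181, 23, 20) ((246.61537170410156, 189.92308044433594), (14.976905822753906, 23.297409057617188), 56.3099365234375)
```

Run:
```python
from m import *
I={n:np.load(f'pics/{n}0.npy') for n in('scene','side','wrist')}
C={n:cam(n) for n in I}
m=mask(I['wrist'],(15,0,170),(30,119,255),(180,80,430,245)); m=cv2.morphologyEx(m,cv2.MORPH_OPEN,np.ones((3,3)))
pts=cv2.convexHull(big(m)); q=cv2.approxPolyDP(pts,6,True).reshape(-1,2); print(q.tolist())
# wrist cam base approx from hull on plane
P=plane(C['wrist'],cv2.convexHull(big(m)).reshape(-1,2),.012)[:,:2].astype(np.float32)*1000
print('base',cv2.minAreaRect(P))
P=plane(C['wrist'],[(198,147),(397,93),(413,186),(232,237)],.012); print(P.round(4).tolist())
# knob top: scene top ~ (299.5,239), side (284.5,248)
print('knob',tri(C['scene'],[(299.5,245)],C['side'],[(283.9,256)]))
# handle top corners
s=[(218,288),(213,294),(221,299),(227.5,293)]; print('handle scene',plane(C['scene'],s,.131).round(4).tolist())
d=[(346,319),(333,325),(340,334),(353,330)]; print('handle side',plane(C['side'],d,.131).round(4).tolist())
print('side bb',tri(C['scene'],[(220.3,293.5)],C['side'],[(343,327)]))
```

```text
[[413, 194], [361, 206], [203, 166], [196, 145], [395, 92]]
base ((556.3802490234375, 47.62885665893555), (218.98727416992188, 109.72452545166016), 14.066874504089355)
[[0.4404, 0.0717, 0.012], [0.6503, 0.1252, 0.012], [0.6734, 0.0297, 0.012], [0.4696, -0.029, 0.012]]
knob (array([0.50331344, 0.03535032, 0.06177239]), np.float64(0.0007851883832382977))
handle scene [[0.4465, -0.2502, 0.131], [0.4474, -0.2715, 0.131], [0.4727, -0.2751, 0.131], [0.4751, -0.2523, 0.131]]
handle side [[0.4674, -0.2501, 0.131], [0.442, -0.2496, 0.131], [0.4406, -0.2715, 0.131], [0.4629, -0.2758, 0.131]]
side bb (array([ 0.45701947, -0.25679147,  0.12398776]), np.float64(0.0003042462295957733))
```

Measured: gauge origin at (0.556, 0.048), yaw 14.07°, base fit 219 x 110 mm against the given 220 x 110. Knob at gauge x = -54.5 mm, y = +1, about 39.5 mm short of home. Driver at about (0.457, -0.262). I'll push with shut fingers from behind the knob.

step_arm(
  increments=[
    {"rotation":[0,0,-7],"translation":[0,0,0],"fingers":0},
    {"rotation":[0,0,-7],"translation":[0,0,0],"fingers":0},
    {"rotation":[0,0,0],"translation":[17,-34,20],"fingers":0},
    {"rotation":[0,0,0],"translation":[17,-34,20],"fingers":0},
    {"rotation":[0,0,0],"translation":[17,-34,20],"fingers":0},
  ],
  grip_force=10,
)

```text
time_s: 0.65
eef_pos: [0.4622, 0.0251, 0.1535]
eef_rot: [-0.0, 0.616, 0.788, -0.0]
ft_force: [0.1, -0.8, 0.1]
width: 0.0539
grasp_force: 0.0
```

```bash
cat > st.py <<'E'
from m import *
from scipy.spatial.transform import Rotation as Ro
G=np.array([.5564,.0476]);A=np.radians(14.07)
def st():
    s=env.read_state(); q=np.array(s['eef_rot']); R=Ro.from_quat(q[[1,2,3,0]]).as_matrix(); p=np.array(s['eef_pos'])
    g=gz(p[:2]); y=np.degrees(np.arctan2(R[1,1],R[0,1]))
    print('t',round(s['time_s'],2),'pos',p.round(4),'gauge',(g*1000).round(1),'ytool yaw',y.round(2),'tilt',R[:,2].round(3),'q',np.round(s['q'],3),'F',np.round(s['ft_force'],2),'T',np.round(s['torque'],3),'w',round(s['width']*1000,1),'gf',s['grasp_force'])
    return s,R,p
def gz(xy): return np.array([[np.cos(A),np.sin(A)],[-np.sin(A),np.cos(A)]])@(np.array(xy)-G)
def shot(n,f):
    c=cam(n); im=env.grab_frame(n); cv2.imwrite(f'pics/{f}.png',im[...,::-1]); np.save(f'pics/{f}.npy',im); return c,im
E
python3 - <<'E'
from st import *
st(); c,im=shot('wrist','w1')
import pickle; pickle.dump(c,open('pics/w1.pkl','wb'))
E
```

```text
t 0.65 pos [0.4622 0.0251 0.1535] gauge [-96.9   1.1] ytool yaw 13.99 tilt [-0.001  0.    -1.   ] q [-0.208 -0.081  1.968  0.     1.255 -0.452] F [ 0.13 -0.82  0.06] T [-0.014 -0.023  0.06 ] w 53.9 gf 0.0
```

View pics/w1.png

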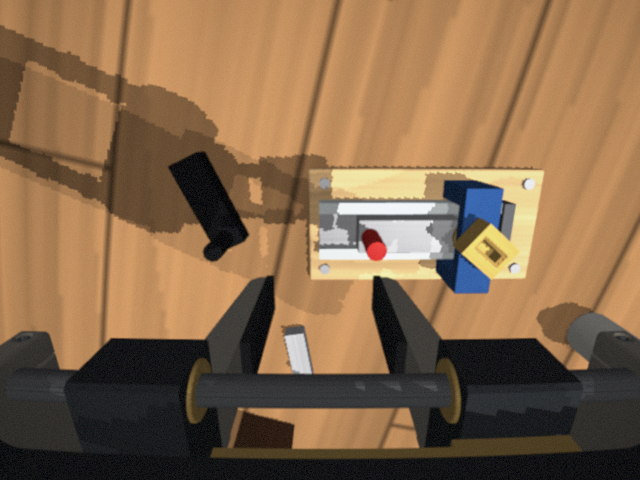

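The wrist picture shows the gauge base corners at about (308,170), (545,168), (525,278) and (310,280). The knob top is at (376,251). The brass head is at (488,250) with its slot running down to the right, and the black look-alike at (210,200) is clear of the path.

Run:
```python
from st import *
import pickle
c=pickle.load(open('pics/w1.pkl','rb'));im=np.load('pics/w1.npy')
P=plane(c,[(307,170),(545,168),(525.5,278),(309.5,280)],.012)[:,:2]
print('base',[(gz(p)*1000).round(1).tolist() for p in P])
print('knobtop',(gz(plane(c,[(376.5,251.5)],.081)[0,:2])*1000).round(1))
print('black',[(gz(p[:2])*1000).round() for p in plane(c,[(247,237),(205,262),(170,165)],.04)])
h=cv2.cvtColor(im,cv2.COLOR_RGB2HSV); print([h[y,x].tolist() for x,y in [(485,228),(505,248),(492,251),(475,250),(490,268)]])
sub=im[215:285,450:525]; cv2.imwrite('pics/head.png',cv2.resize(sub[...,::-1],None,fx=8,fy=8,interpolation=cv2.INTER_CUBIC))
```

```text
base [[-111.4, 53.5], [108.5, 56.5], [108.8, -53.6], [-110.6, -54.8]]
knobtop [-56.4  -0.9]
black [array([-164.,   -1.]), array([-203.,  -25.]), array([-224.,   61.])]
[[22, 137, 154], [25, 128, 238], [19, 137, 132], [24, 126, 230], [24, 132, 238]]
```

View pics/head.png

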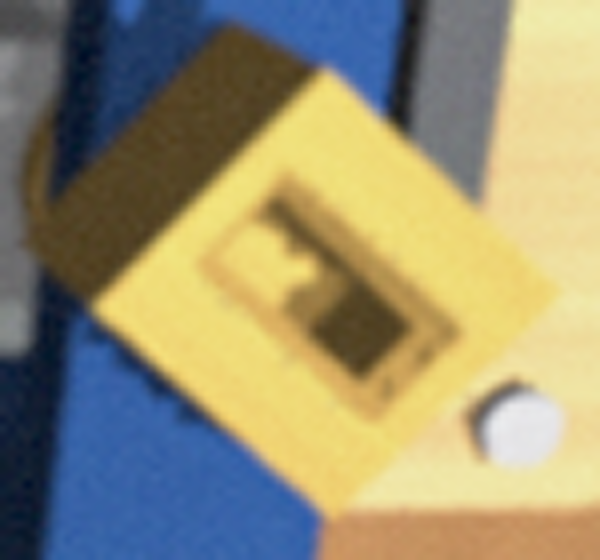

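step_arm(
  increments=[
    {"rotation":[0,0,0],"translation":[0,2,35],"fingers":0},
    {"rotation":[0,0,0],"translation":[0,0,35],"fingers":0},
    {"rotation":[0,0,0],"translation":[0,0,33],"fingers":0},
    {"rotation":[0,0,0],"translation":[0,0,0],"fingers":0},
  ],
)

```text
time_s: 1.1
eef_pos: [0.4614, 0.0261, 0.0474]
eef_rot: [-0.004, 0.616, 0.788, -0.002]
ft_force: [-1.1, 0.0, -1.1]
width: 0.0179
grasp_force: 0.0
```

The crop shows the head's top corners and the slot clearly (slot crop corners (285,175), (462,330), (375,425), (200,265)).

Run:
```python
from st import *
import pickle
c=pickle.load(open('pics/w1.pkl','rb'))
for nm,q in (('head',[(325,65),(562,290),(330,520),(92,300)]),('slot',[(285,175),(462,330),(375,425),(200,265)])):
    q=np.array(q)/8+[449.9,214.9]; P=plane(c,q,.086)[:,:2]*1000
    ctr=P.mean(0); L=[np.linalg.norm(P[i]-P[i-1]) for i in range(4)]
    d=(P[1]-P[0])+(P[2]-P[3]); print(nm,ctr.round(1),(gz(ctr/1000)*1000).round(1),np.round(L,1),'yaw long',np.degrees(np.arctan2(d[1],d[0])).round(1))
st()
```

```text
head [584.7  55. ] [29.2  0.3] [29.6 34.  30.1 34.5] yaw long -26.3
slot [585.1  54.8] [29.6 -0. ] [11.1 24.6 11.9 25.1] yaw long -25.1
t 1.1 pos [0.4614 0.0261 0.0474] gauge [-97.4   2.2] ytool yaw 14.0 tilt [-0.01   0.002 -1.   ] q [-0.206  0.085  2.038 -0.     1.029 -0.45 ] F [-1.07  0.   -1.11] T [ 0.026  0.008 -0.044] w 17.9 gf 0.0
```

step_arm(
  increments=[
    {"rotation":[0,0,0],"translation":[0,0,0],"fingers":0},
    {"rotation":[0,0,0],"translation":[-1,10,0],"fingers":0},
    {"rotation":[0,0,0],"translation":[0,10,0],"fingers":0},
    {"rotation":[0,0,0],"translation":[0,10,0],"fingers":0},
    {"rotation":[0,0,0],"translation":[0,10,0],"fingers":0},
  ],
)

```text
time_s: 1.6
eef_pos: [0.5052, 0.0337, 0.0533]
eef_rot: [-0.0, 0.615, 0.788, -0.001]
ft_force: [-10.2, -1.2, 10.1]
width: 0.0002
grasp_force: 5.3
```

step_arm(
  increments=[
    {"rotation":[0,0,0],"translation":[0,5,0],"fingers":0},
    {"rotation":[0,0,0],"translation":[0,3,0],"fingers":0},
    {"rotation":[0,0,0],"translation":[0,2,0],"fingers":0},
  ],
)

```text
time_s: 1.9
eef_pos: [0.5149, 0.0361, 0.0532]
eef_rot: [-0.0, 0.615, 0.788, -0.001]
ft_force: [-9.3, -2.7, 9.2]
width: 0.0004
grasp_force: 5.1
```

Run:
```python
from st import *
st(); c,im=shot('side','s1')
cs,a=shot('scene','a1')
R=lambda i:cv2.resize(i[...,::-1],(400,300),interpolation=cv2.INTER_CUBIC)
w,b=shot('wrist','w2')
cv2.imwrite('pics/c2.png',np.hstack([R(im[195:300,240:380]),R(a[195:300,250:390])]))
```

```text
t 1.9 pos [0.5149 0.0361 0.0532] gauge [-43.1  -1. ] ytool yaw 14.05 tilt [-0.002 -0.001 -1.   ] q [-0.163  0.2    1.894 -0.002  1.049 -0.408] F [-9.28 -2.69  9.23] T [-3.150e-01  1.387e+00  1.000e-03] w 0.4 gf 5.122735798358917
```

View pics/c2.png

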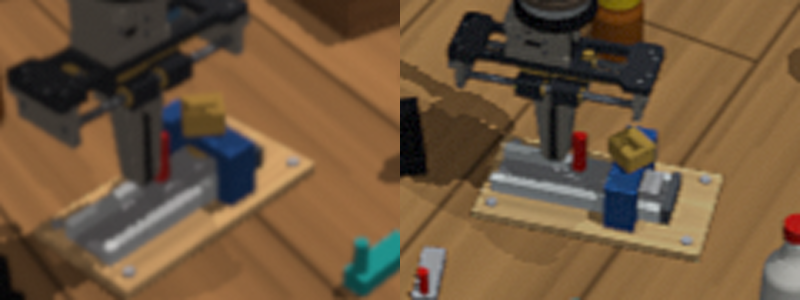

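The picture shows the shut fingers standing behind the red knob on the block, with nothing else touched. I keep pushing until the force rises.

step_arm(
  increments=[
    {"rotation":[0,0,0],"translation":[0,2,0],"fingers":0},
    {"rotation":[0,0,0],"translation":[0,2,0],"fingers":0},
    {"rotation":[0,0,0],"translation":[0,0,0],"fingers":0},
  ],
)

```text
time_s: 2.35
eef_pos: [0.519, 0.0372, 0.0532]
eef_rot: [0.0, 0.615, 0.788, -0.001]
ft_force: [-6.6, -1.7, 8.0]
width: 0.0
grasp_force: 4.0
```

Run:
```python
from st import *
st()
```

```text
t 2.35 pos [0.519  0.0372 0.0532] gauge [-38.8  -1. ] ytool yaw 14.04 tilt [-0.001 -0.001 -1.   ] q [-1.600e-01  2.100e-01  1.883e+00 -1.000e-03  1.050e+00 -4.050e-01] F [-6.62 -1.75  8.01] T [-0.284  1.036  0.007] w 0.0 gf 3.965335786342621
```

step_arm(
  increments=[
    {"rotation":[0,0,0],"translation":[0,2,0],"fingers":0},
    {"rotation":[0,0,0],"translation":[0,1.5,0],"fingers":0},
    {"rotation":[0,0,0],"translation":[0,0,0],"fingers":0},
  ],
)

```text
time_s: 2.65
eef_pos: [0.5198, 0.0374, 0.0532]
eef_rot: [-0.002, 0.615, 0.788, -0.003]
ft_force: [-17.8, -6.2, 17.6]
width: 0.0001
grasp_force: 9.8
```

step_arm(
  increments=[
    {"rotation":[0,0,0],"translation":[0,1.5,0],"fingers":0},
    {"rotation":[0,0,0],"translation":[0,0,0],"fingers":0},
  ],
)

```text
time_s: 2.85
eef_pos: [0.5199, 0.0375, 0.0532]
eef_rot: [-0.003, 0.615, 0.789, -0.004]
ft_force: [-22.7, -6.7, 21.3]
width: 0.0005
grasp_force: 13.0
```

step_arm(
  increments=[
    {"rotation":[0,0,0],"translation":[0,1.5,0],"fingers":0},
    {"rotation":[0,0,0],"translation":[0,0,0],"fingers":0},
  ],
)

```text
time_s: 3.05
eef_pos: [0.5199, 0.0375, 0.0532]
eef_rot: [-0.004, 0.615, 0.789, -0.006]
ft_force: [-28.3, -8.5, 26.6]
width: 0.0009
grasp_force: 16.3
```

The block is hard against the stop: the force rises with no travel. I back off and lift.

step_arm(
  increments=[
    {"rotation":[0,0,0],"translation":[0,-8,0],"fingers":0},
    {"rotation":[0,0,0],"translation":[0,-12,0],"fingers":0},
    {"rotation":[0,0,0],"translation":[0,0,-40],"fingers":0},
    {"rotation":[0,0,0],"translation":[0,0,-50],"fingers":60},
    {"rotation":[0,0,0],"translation":[0,0,-50],"fingers":60},
  ],
)

```text
time_s: 3.55
eef_pos: [0.506, 0.0343, 0.1944]
eef_rot: [0.001, 0.616, 0.788, 0.001]
ft_force: [1.2, -0.3, -0.0]
width: 0.0142
grasp_force: 0.0
```

Run:
```python
from st import *
s,R,p=st()
w,b=shot('wrist','w3')
m=mask(b,(0,170,60),(5,255,255))|mask(b,(174,170,60),(180,255,255)); c=big(m); print(cv2.boundingRect(c),cv2.minAreaRect(c))
q=c.reshape(-1,2)
print('top of knob est',[(gz(plane(w,[u],.081)[0,:2])*1000).round(1) for u in (q.mean(0),q[q[:,1].argmax()],q[q[:,1].argmin()])])
print('to driver, tool axes mm',(R.T@(np.array([.457,-.262,.215])-p)*1000).round(1))
```

```text
t 3.55 pos [0.506  0.0343 0.1944] gauge [-52.1  -0.6] ytool yaw 14.0 tilt [ 0.002  0.    -1.   ] q [-0.171 -0.004  1.81   0.     1.334 -0.416] F [ 1.19 -0.34 -0.03] T [ 0.063 -0.058 -0.038] w 14.2 gf 0.0
(354, 217, 18, 24) ((362.5943298339844, 228.33018493652344), (24.862258911132812, 15.24701976776123), 74.05460357666016)
top of knob est [array([-17.9,   4.1]), array([-18.6,  -6.1]), array([-22.6,  14.5])]
to driver, tool axes mm [-275.7 -119.2  -20.7]
```

The knob is now at gauge x of about -17 (view bias about -1.2): home. On to the driver.

step_arm(
  increments=[
    {"rotation":[0,0,0],"translation":[-28,-12,-5],"fingers":60},
    {"rotation":[0,0,0],"translation":[-28,-12,-5],"fingers":60},
    {"rotation":[0,0,0],"translation":[-28,-12,-5],"fingers":60},
    {"rotation":[0,0,0],"translation":[-28,-12,-5],"fingers":60},
    {"rotation":[0,0,0],"translation":[-28,-12,0],"fingers":60},
  ],
)

```text
time_s: 4.1
eef_pos: [0.4825, -0.118, 0.2138]
eef_rot: [0.002, 0.616, 0.788, 0.001]
ft_force: [0.7, 0.4, 0.2]
width: 0.0579
grasp_force: 0.0
```

step_arm(
  increments=[
    {"rotation":[0,0,0],"translation":[-28,-12,0],"fingers":60},
    {"rotation":[0,0,0],"translation":[-28,-12,0],"fingers":60},
    {"rotation":[0,0,0],"translation":[-28,-12,0],"fingers":60},
    {"rotation":[0,0,0],"translation":[-28,-12,0],"fingers":60},
    {"rotation":[0,0,0],"translation":[0,0,0],"fingers":60},
  ],
)

```text
time_s: 4.6
eef_pos: [0.462, -0.2402, 0.2128]
eef_rot: [0.002, 0.617, 0.787, -0.0]
ft_force: [0.1, 0.8, -0.3]
width: 0.0598
grasp_force: 0.0
```

Run:
```python
from st import *
import pickle
s,R,p=st()
w,b=shot('wrist','w4'); pickle.dump(w,open('pics/w4.pkl','wb'))
```

```text
t 4.6 pos [ 0.462  -0.2402  0.2128] gauge [-161.5 -256.2] ytool yaw 13.79 tilt [ 0.002 -0.003 -1.   ] q [-7.110e-01  1.500e-02  1.753e+00 -1.000e-03  1.369e+00 -9.520e-01] F [ 0.07  0.81 -0.29] T [-0.006  0.004 -0.058] w 59.8 gf 0.0
```

View pics/w4.png

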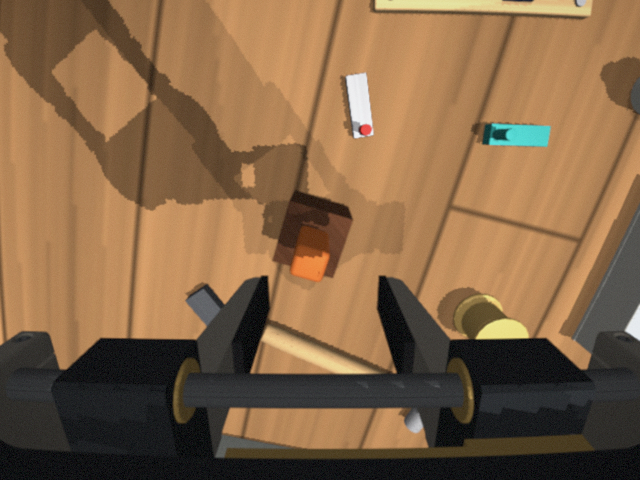

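The wrist picture shows the driver's handle top at (310,265) and its stand at (313,235), both rotated by about 15° in the picture. Spool and hammer are to the lower right.

Run:
```python
from st import *
import pickle
w=pickle.load(open('pics/w4.pkl','rb'));b=np.load('pics/w4.npy')
h=cv2.cvtColor(b,cv2.COLOR_RGB2HSV); print([h[y,x].tolist() for x,y in [(310,270),(312,237),(300,272),(320,255),(285,250),(340,235),(310,200)]])
V=h[...,2]; om=mask(b,(3,190,60),(18,255,255),(270,200,360,290))
print(np.percentile(V[om>0],[10,30,50,70,90]))
for t in (205,225):
  m=om&cv2.inRange(V,t,255); c=big(m); P=plane(w,c.reshape(-1,2),.131)[:,:2].astype(np.float32)*1000
  print(t,cv2.minAreaRect(P),cv2.boundingRect(c))
d=mask(b,(0,90,20),(20,255,130),(255,180,370,290)); d=cv2.morphologyEx(d,cv2.MORPH_OPEN,np.ones((3,3)))
c=big(d|om); print(cv2.approxPolyDP(cv2.convexHull(c),3,True).reshape(-1,2).tolist())
cv2.imwrite('pics/st.png',cv2.resize(b[180:290,255:375,::-1],None,fx=5,fy=5,interpolation=cv2.INTER_CUBIC))
```

```text
[[13, 186, 236], [12, 176, 106], [12, 186, 237], [12, 200, 139], [11, 155, 94], [10, 148, 107], [14, 142, 43]]
[ 97. 100. 105. 142. 220.]
205 ((444.1116943359375, -262.2212829589844), (3.4185309410095215, 14.659107208251953), 8.626360893249512) (292, 257, 6, 18)
225 ((445.1565856933594, -268.0850830078125), (1.470587134361267, 3.7822611331939697), 37.43992233276367) (293, 270, 4, 5)
[[292, 180], [305, 180], [348, 207], [352, 220], [332, 276], [319, 278], [278, 271], [262, 233], [263, 214], [270, 197]]
```

View pics/st.png

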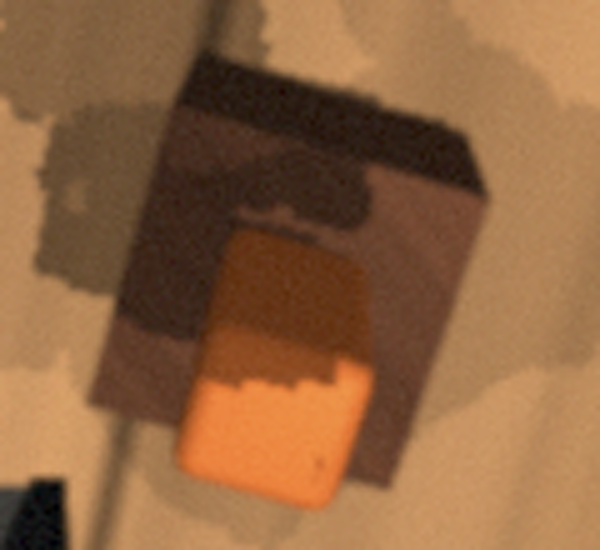

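Run:
```python
from st import *
import pickle
w=pickle.load(open('pics/w4.pkl','rb'))
s,R,p=st()
for nm,q,z in (('handle',[(210,325),(375,368),(330,510),(178,465)],.131),('stand',[(180,105),(490,200),(388,490),(90,403)],.066)):
    P=plane(w,np.array(q)/5+[254.9,179.9],z)[:,:2]*1000
    e=[P[i]-P[i-1] for i in range(4)]
    ctr=P.mean(0); print(nm,ctr.round(1),[np.linalg.norm(v).round(1) for v in e],[(np.degrees(np.arctan2(v[1],v[0]))%90).round(1) for v in e])
    print(' tool shift',(R.T@(np.array([*ctr/1000,.0795])-p)*1000).round(1))
```

```text
t 4.65 pos [ 0.4621 -0.2383  0.2126] gauge [-161.  -254.4] ytool yaw 13.86 tilt [ 0.002 -0.001 -1.   ] q [-0.709  0.015  1.754  0.     1.37  -0.951] F [ 0.17 -0.13  0.  ] T [-0.068 -0.052 -0.02 ] w 60.2 gf 0.0
handle [ 455.4 -257.7] [np.float64(24.3), np.float64(26.8), np.float64(25.4), np.float64(25.6)] [np.float64(0.3), np.float64(88.3), np.float64(87.5), np.float64(85.9)]
 tool shift [-17.  -11.4 133.1]
stand [ 456. -259.] [np.float64(63.4), np.float64(62.0), np.float64(63.5), np.float64(62.6)] [np.float64(85.7), np.float64(86.4), np.float64(86.3), np.float64(86.2)]
 tool shift [-18.4 -11.2 133.1]
```

Stand at (456, -259) mm, yaw -3.9°, with sides of 62–63 mm against the given 64; the handle agrees. I turn to match and descend.

step_arm(
  increments=[
    {"rotation":[0,0,8.5],"translation":[0,0,0],"fingers":60},
    {"rotation":[0,0,8.5],"translation":[0,0,0],"fingers":60},
    {"rotation":[0,0,0.7],"translation":[-10,-2.4,10],"fingers":60},
    {"rotation":[0,0,0],"translation":[-10.5,-2.4,20],"fingers":60},
    {"rotation":[0,0,0],"translation":[0,0,0],"fingers":60},
  ],
)

```text
time_s: 5.15
eef_pos: [0.454, -0.2561, 0.1787]
eef_rot: [-0.002, 0.729, 0.685, -0.0]
ft_force: [0.2, 0.6, 0.4]
width: 0.0602
grasp_force: 0.0
```

Run:
```python
from st import *
s,R,p=st(); print((R.T@(np.array([.4558,-.2585,.0805])-p)*1000).round(1))
```

```text
t 5.15 pos [ 0.454  -0.2561  0.1787] gauge [-173.2 -269.7] ytool yaw -3.56 tilt [-0.004  0.003 -1.   ] q [-0.746  0.053  1.783 -0.     1.31  -0.683] F [0.15 0.64 0.44] T [0.031 0.049 0.029] w 60.2 gf 0.0
[-2.5  2.4 98.2]
```

step_arm(
  increments=[
    {"rotation":[0,0,0],"translation":[0,0.5,30],"fingers":60},
    {"rotation":[0,0,0],"translation":[0,0,30],"fingers":60},
    {"rotation":[0,0,0],"translation":[0,0,20],"fingers":60},
    {"rotation":[0,0,0],"translation":[0,0,0],"fingers":60},
  ],
)

```text
time_s: 5.55
eef_pos: [0.4543, -0.2548, 0.0989]
eef_rot: [-0.003, 0.729, 0.685, -0.0]
ft_force: [0.8, -0.8, 0.3]
width: 0.0595
grasp_force: 0.0
```

Run:
```python
from st import *
s,R,p=st(); print((R.T@(np.array([.4558,-.2585,.0805])-p)*1000).round(1))
```

```text
t 5.55 pos [ 0.4543 -0.2548  0.0989] gauge [-172.5 -268.5] ytool yaw -3.57 tilt [-0.004  0.004 -1.   ] q [-0.743  0.146  1.852  0.     1.149 -0.681] F [ 0.82 -0.79  0.28] T [ 0.053 -0.011  0.004] w 59.5 gf 0.0
[-3.7  1.8 18.4]
```

step_arm(
  increments=[
    {"rotation":[0,0,0.3],"translation":[-3.5,1.8,10],"fingers":60},
    {"rotation":[0,0,0],"translation":[0,0,8],"fingers":60},
    {"rotation":[0,0,0],"translation":[0,0,0],"fingers":26},
    {"rotation":[0,0,0],"translation":[0,0,0],"fingers":20},
    {"rotation":[0,0,0],"translation":[0,0,0],"fingers":20},
  ],
  grip_force=25,
)

```text
time_s: 6.05
eef_pos: [0.4578, -0.2607, 0.0843]
eef_rot: [0.001, 0.731, 0.682, 0.0]
ft_force: [0.6, -0.2, 0.3]
width: 0.0381
grasp_force: 0.0
```

step_arm(
  increments=[
    {"rotation":[0,0,0],"translation":[0,0,0],"fingers":20},
    {"rotation":[0,0,0],"translation":[0,0,0],"fingers":20},
  ],
  grip_force=25,
)

```text
time_s: 6.25
eef_pos: [0.4572, -0.2605, 0.0841]
eef_rot: [-0.0, 0.731, 0.682, -0.0]
ft_force: [-2.1, -0.3, 3.4]
width: 0.0277
grasp_force: 25.0
```

Run:
```python
from st import *
st()
```

```text
t 6.25 pos [ 0.4572 -0.2605  0.0841] gauge [-171.2 -274.8] ytool yaw -3.98 tilt [-0.001 -0.    -1.   ] q [-7.470e-01  1.760e-01  1.851e+00 -1.000e-03  1.115e+00 -6.780e-01] F [-2.09 -0.27  3.38] T [ 0.084  0.602 -0.017] w 27.7 gf 24.986669719219208
```

step_arm(
  increments=[
    {"rotation":[0,0,0],"translation":[0,0,-10],"fingers":20},
    {"rotation":[0,0,0],"translation":[0,0,-20],"fingers":20},
    {"rotation":[0,0,0],"translation":[0,0,-30],"fingers":20},
    {"rotation":[0,0,0],"translation":[0,0,-40],"fingers":20},
    {"rotation":[0,0,0],"translation":[0,0,-30],"fingers":20},
  ],
  grip_force=40,
)

```text
time_s: 6.75
eef_pos: [0.4579, -0.2606, 0.2165]
eef_rot: [0.001, 0.731, 0.682, 0.0]
ft_force: [1.2, -0.1, -1.1]
width: 0.0275
grasp_force: 40.0
```

Run:
```python
from st import *
s,R,p=st()
a,i=shot('scene','a5');b,j=shot('side','s5')
T=p-[0,0,.0781]
ua=proj(a,T)[0];ub=proj(b,T)[0]; print(ua,ub)
cr=lambda im,u:cv2.resize(im[int(u[1])-60:int(u[1])+30,int(u[0])-40:int(u[0])+40,::-1],(400,450),interpolation=cv2.INTER_CUBIC)
cv2.imwrite('pics/c5.png',np.hstack([cr(i,ua),cr(j,ub)]))
```

```text
t 6.75 pos [ 0.4579 -0.2606  0.2165] gauge [-170.4 -275. ] ytool yaw -4.0 tilt [ 0.002 -0.002 -1.   ] q [-0.747  0.03   1.731  0.     1.378 -0.677] F [ 1.22 -0.1  -1.06] T [-0.049 -0.03   0.042] w 27.5 gf 39.98447835445404
[219.11202633 290.50156743] [345.09502506 322.06649731]
```

View pics/c5.png

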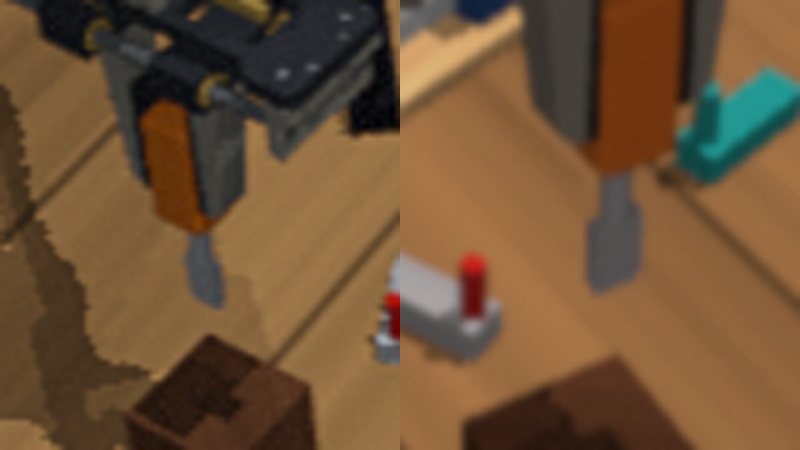

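The picture shows the driver held upright in the fingers. The blade tip's edge drops to the right in the scene view and rises to the right in the side view, so the blade's width runs along tool y. The slot lies at yaw -25.7°, and I enter it at yaw 154.3° so the wrist has its whole clockwise range.

step_arm(
  increments=[
    {"rotation":[0,0,-8.5],"translation":[0,0,-5],"fingers":20},
    {"rotation":[0,0,-8.5],"translation":[0,0,0],"fingers":20},
    {"rotation":[0,0,-8.5],"translation":[0,0,0],"fingers":20},
    {"rotation":[0,0,-8.5],"translation":[0,0,0],"fingers":20},
    {"rotation":[0,0,-8.5],"translation":[0,0,0],"fingers":20},
  ],
)

```text
time_s: 7.35
eef_pos: [0.4569, -0.2597, 0.2171]
eef_rot: [-0.001, 0.432, 0.902, 0.0]
ft_force: [0.3, -0.4, -0.8]
width: 0.0277
grasp_force: 40.0
```

step_arm(
  increments=[
    {"rotation":[0,0,-8.5],"translation":[0,0,0],"fingers":20},
    {"rotation":[0,0,-8.5],"translation":[0,0,0],"fingers":20},
    {"rotation":[0,0,-8.5],"translation":[0,0,0],"fingers":20},
    {"rotation":[0,0,-8.5],"translation":[0,0,0],"fingers":20},
    {"rotation":[0,0,-8.5],"translation":[0,0,0],"fingers":20},
  ],
)

```text
time_s: 7.85
eef_pos: [0.4569, -0.2597, 0.2171]
eef_rot: [-0.001, 0.075, 0.997, 0.001]
ft_force: [-0.7, 0.0, -1.2]
width: 0.0278
grasp_force: 40.0
```

Run:
```python
from st import *
s,R,p=st(); print((R.T@(np.array([.5850,.0549,.2])-p)*1000).round(1))
```

```text
t 7.85 pos [ 0.4569 -0.2597  0.2171] gauge [-171.2 -273.9] ytool yaw 81.35 tilt [-0.001  0.002 -1.   ] q [-0.747  0.03   1.73   0.     1.384 -2.167] F [-0.66  0.   -1.21] T [ 0.073 -0.093  0.01 ] w 27.8 gf 39.98212158679962
[-79.4 330.3  17.4]
```

step_arm(
  increments=[
    {"rotation":[0,0,0],"translation":[-8,33,0],"fingers":20},
    {"rotation":[0,0,0],"translation":[-8,33,0],"fingers":20},
    {"rotation":[0,0,0],"translation":[-8,33,0],"fingers":20},
    {"rotation":[0,0,0],"translation":[-8,33,0],"fingers":20},
    {"rotation":[0,0,0],"translation":[-8,33,0],"fingers":20},
  ],
)

```text
time_s: 8.35
eef_pos: [0.5225, -0.1019, 0.2172]
eef_rot: [-0.001, 0.079, 0.997, 0.0]
ft_force: [0.7, -0.4, -1.9]
width: 0.0276
grasp_force: 40.0
```

step_arm(
  increments=[
    {"rotation":[0,0,0],"translation":[-8,33,0],"fingers":20},
    {"rotation":[0,0,0],"translation":[-8,33,0],"fingers":20},
    {"rotation":[0,0,0],"translation":[-8,33,0],"fingers":20},
    {"rotation":[0,0,0],"translation":[-8,33,0],"fingers":20},
    {"rotation":[0,0,0],"translation":[-8,33,0],"fingers":20},
  ],
)

```text
time_s: 8.85
eef_pos: [0.5877, 0.0546, 0.217]
eef_rot: [-0.001, 0.078, 0.997, 0.0]
ft_force: [0.1, 0.2, -1.0]
width: 0.0277
grasp_force: 40.0
```

step_arm(
  increments=[
    {"rotation":[0,0,-8.5],"translation":[0,0,0],"fingers":20},
    {"rotation":[0,0,-8.5],"translation":[0,0,0],"fingers":20},
    {"rotation":[0,0,-8.5],"translation":[0,0,0],"fingers":20},
    {"rotation":[0,0,-8.5],"translation":[0,0,0],"fingers":20},
    {"rotation":[0,0,-8.5],"translation":[0,0,0],"fingers":20},
  ],
)

```text
time_s: 9.35
eef_pos: [0.5873, 0.0533, 0.2169]
eef_rot: [-0.001, -0.291, 0.957, 0.001]
ft_force: [0.5, 0.8, -1.5]
width: 0.0279
grasp_force: 40.0
```

step_arm(
  increments=[
    {"rotation":[0,0,-8.5],"translation":[0,0,0],"fingers":20},
    {"rotation":[0,0,-8.5],"translation":[0,0,0],"fingers":20},
    {"rotation":[0,0,-8.5],"translation":[0,0,0],"fingers":20},
    {"rotation":[0,0,-5],"translation":[0,0,0],"fingers":20},
    {"rotation":[0,0,0],"translation":[0,0,0],"fingers":20},
  ],
)

```text
time_s: 9.85
eef_pos: [0.5873, 0.0532, 0.2171]
eef_rot: [-0.001, -0.53, 0.848, 0.001]
ft_force: [-0.2, 0.0, -0.7]
width: 0.0278
grasp_force: 40.0
```

Run:
```python
from st import *
s,R,p=st(); print((R.T@(np.array([.5850,.0549,.18])-p)*1000).round(1), 154.3)
```

```text
t 9.85 pos [0.5873 0.0532 0.2171] gauge [31.4 -2. ] ytool yaw 154.01 tilt [-0.002  0.    -1.   ] q [-0.114  0.196  1.549  0.     1.398 -2.802] F [-0.24  0.04 -0.7 ] T [ 0.135 -0.066 -0.04 ] w 27.8 gf 39.98350739479065
[-0.5  2.8 37.1] 154.3
```

step_arm(
  increments=[
    {"rotation":[0,0,-0.3],"translation":[-2,2.8,15],"fingers":20},
    {"rotation":[0,0,0],"translation":[0,0,20],"fingers":20},
    {"rotation":[0,0,0],"translation":[0,0,0],"fingers":20},
  ],
)

```text
time_s: 10.15
eef_pos: [0.5835, 0.0566, 0.1789]
eef_rot: [-0.003, -0.532, 0.847, 0.003]
ft_force: [-0.7, -0.2, -1.7]
width: 0.0278
grasp_force: 40.0
```

Run:
```python
from st import *
s,R,p=st()
a,i=shot('scene','a6');b,j=shot('side','s6')
S=np.array([.5850,.0549,.086])
T=p-[0,0,.0781]
print((R.T@(S-p)*1000).round(1))
ua=proj(a,S)[0];ub=proj(b,S)[0]; print(ua,ub,proj(a,T)[0],proj(b,T)[0])
cr=lambda im,u:cv2.resize(im[int(u[1])-35:int(u[1])+25,int(u[0])-20:int(u[0])+20,::-1],(400,600),interpolation=cv2.INTER_CUBIC)
cv2.imwrite('pics/c6.png',np.hstack([cr(i,ua),cr(j,ub)])); print(int(ua[0])-20,int(ua[1])-35,int(ub[0])-20,int(ub[1])-35)
```

```text
t 10.15 pos [0.5835 0.0566 0.1789] gauge [28.4  2.2] ytool yaw 154.23 tilt [-0.008  0.001 -1.   ] q [-0.109  0.222  1.597  0.     1.332 -2.801] F [-0.69 -0.17 -1.75] T [ 0.175  0.048 -0.009] w 27.8 gf 39.98440861701965
[ 0.7 -2.8 92.9]
[329.87991432 244.2762087 ] [310.49687577 231.67623152] [329.81861662 239.60334121] [309.40146241 226.17153131]
309 209 290 196
```

View pics/c6.png

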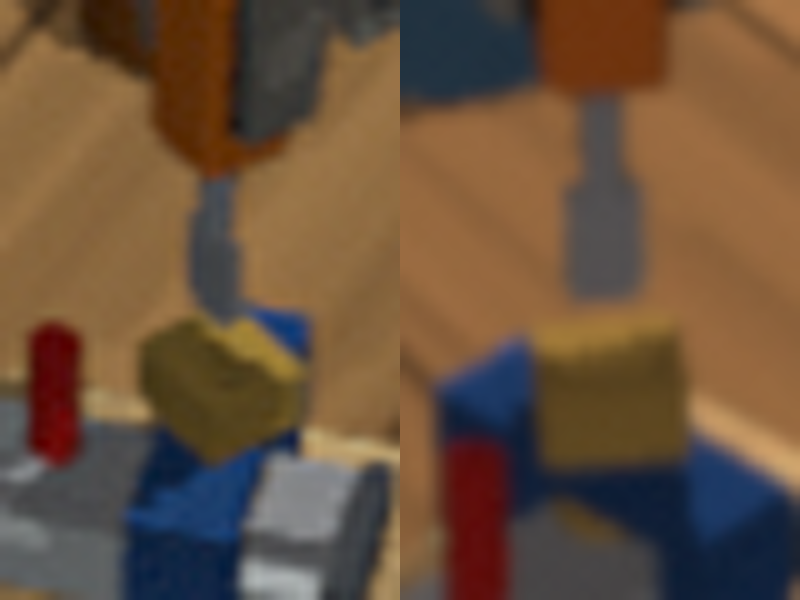

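The last picture shows the blade tip just over the brass head. Tip and head centre are at columns 217 vs 221 in the scene half and 604 vs 611 in the side half, so they lie within about 1.5 mm, inside the bevel. I nudge y by -1.5 and lower.

step_arm(
  increments=[
    {"rotation":[0,0,0],"translation":[0,-1.5,6],"fingers":20},
    {"rotation":[0,0,0],"translation":[0,0,6],"fingers":20},
    {"rotation":[0,0,0],"translation":[0,0,4],"fingers":20},
    {"rotation":[0,0,0],"translation":[0,0,2],"fingers":20},
    {"rotation":[0,0,0],"translation":[0,0,0],"fingers":20},
  ],
)

```text
time_s: 10.75
eef_pos: [0.5876, 0.0554, 0.1652]
eef_rot: [-0.0, -0.532, 0.847, 0.0]
ft_force: [0.2, -0.5, -2.0]
width: 0.0275
grasp_force: 40.0
```

Run:
```python
from st import *
st()
```

```text
t 10.75 pos [0.5876 0.0554 0.1652] gauge [32.1  0. ] ytool yaw 154.29 tilt [-0.001  0.    -1.   ] q [-0.111  0.238  1.605  0.     1.299 -2.803] F [ 0.15 -0.51 -2.05] T [ 0.147  0.04  -0.004] w 27.5 gf 39.98427450656891
```

step_arm(
  increments=[
    {"rotation":[0,0,0],"translation":[0.3,2,0],"fingers":20},
    {"rotation":[0,0,0],"translation":[0,0,2],"fingers":20},
    {"rotation":[0,0,0],"translation":[0,0,3],"fingers":20},
    {"rotation":[0,0,0],"translation":[0,0,0],"fingers":20},
    {"rotation":[0,0,0],"translation":[0,0,0],"fingers":20},
  ],
)

```text
time_s: 11.25
eef_pos: [0.5857, 0.056, 0.1605]
eef_rot: [-0.0, -0.532, 0.847, 0.0]
ft_force: [-0.8, -0.2, -1.2]
width: 0.028
grasp_force: 40.0
```

Run:
```python
from st import *
st()
```

```text
t 11.25 pos [0.5857 0.056  0.1605] gauge [30.5  1.1] ytool yaw 154.3 tilt [-0.  0. -1.] q [-0.11   0.238  1.615  0.     1.289 -2.803] F [-0.83 -0.25 -1.21] T [ 0.163  0.027 -0.035] w 28.0 gf 39.9843692779541
```

step_arm(
  increments=[
    {"rotation":[0,0,0],"translation":[0,0,3],"fingers":20},
    {"rotation":[0,0,0],"translation":[0,0,3],"fingers":20},
    {"rotation":[0,0,0],"translation":[0,0,2],"fingers":20},
    {"rotation":[0,0,0],"translation":[0,0,0],"fingers":20},
  ],
)

```text
time_s: 11.65
eef_pos: [0.5855, 0.0561, 0.152]
eef_rot: [-0.0, -0.532, 0.847, 0.0]
ft_force: [-0.5, -0.2, -1.4]
width: 0.0277
grasp_force: 40.0
```

Run:
```python
from st import *
st()
```

```text
t 11.65 pos [0.5855 0.0561 0.152 ] gauge [30.3  1.2] ytool yaw 154.3 tilt [-0.001  0.    -1.   ] q [-0.11   0.246  1.623  0.     1.274 -2.803] F [-0.48 -0.22 -1.43] T [ 0.209 -0.034  0.002] w 27.7 gf 39.98432457447052
```

The blade is 12 mm into the slot with no contact force. I now turn clockwise, logging the torque.

```bash
cat > tq.py <<'E'
from st import *
s=env.read_state();q=np.array(s['eef_rot']);R=Ro.from_quat(q[[1,2,3,0]]).as_matrix()
print('t %.2f yaw %.1f q6 %.3f qd6 %.2f tau6 %.3f Tz %.3f F %s p %s'%(s['time_s'],np.degrees(np.arctan2(R[1,1],R[0,1])),s['q'][5],s['qd'][5],s['tau'][5],s['torque'][2],np.round(s['ft_force'],1),np.round(s['eef_pos'],4)))
E
python3 tq.py
```

```text
t 11.65 yaw 154.3 q6 -2.803 qd6 0.00 tau6 0.001 Tz 0.002 F [-0.5 -0.2 -1.4] p [0.5855 0.0561 0.152 ]
```

step_arm(
  increments=[
    {"rotation":[0,0,5],"translation":[0,0,0],"fingers":20},
    {"rotation":[0,0,5],"translation":[0,0,0],"fingers":20},
  ],
)

```text
time_s: 11.85
eef_pos: [0.5864, 0.0566, 0.1526]
eef_rot: [0.001, -0.455, 0.891, 0.0]
ft_force: [2.7, 2.9, -3.4]
width: 0.0278
grasp_force: 40.0
```

```bash
python3 tq.py
```

```text
t 11.85 yaw 144.1 q6 -2.625 qd6 0.87 tau6 -0.899 Tz 0.068 F [ 2.7  2.9 -3.4] p [0.5864 0.0566 0.1526]
```

step_arm(
  increments=[
    {"rotation":[0,0,5],"translation":[0,0,0],"fingers":20},
    {"rotation":[0,0,5],"translation":[0,0,0],"fingers":20},
  ],
)

```text
time_s: 12.05
eef_pos: [0.5865, 0.0564, 0.1526]
eef_rot: [0.001, -0.375, 0.927, 0.0]
ft_force: [2.4, 1.4, -2.7]
width: 0.0277
grasp_force: 40.0
```

```bash
python3 tq.py
```

```text
t 12.05 yaw 134.1 q6 -2.450 qd6 0.87 tau6 -0.858 Tz 0.034 F [ 2.4  1.4 -2.7] p [0.5865 0.0564 0.1526]
```

step_arm(
  increments=[
    {"rotation":[0,0,5],"translation":[0,0,0],"fingers":20},
    {"rotation":[0,0,5],"translation":[0,0,0],"fingers":20},
  ],
)

```text
time_s: 12.25
eef_pos: [0.5866, 0.0562, 0.1526]
eef_rot: [0.001, -0.293, 0.956, -0.0]
ft_force: [2.9, 0.3, -2.9]
width: 0.0277
grasp_force: 40.0
```

```bash
python3 tq.py
```

```text
t 12.25 yaw 124.1 q6 -2.276 qd6 0.86 tau6 -0.857 Tz 0.007 F [ 2.9  0.3 -2.9] p [0.5866 0.0562 0.1526]
```

step_arm(
  increments=[
    {"rotation":[0,0,5],"translation":[0,0,0],"fingers":20},
    {"rotation":[0,0,5],"translation":[0,0,0],"fingers":20},
  ],
)

```text
time_s: 12.45
eef_pos: [0.5866, 0.0559, 0.1527]
eef_rot: [0.001, -0.209, 0.978, -0.0]
ft_force: [3.0, -0.4, -2.5]
width: 0.0277
grasp_force: 40.0
```

```bash
python3 tq.py
```

```text
t 12.45 yaw 114.1 q6 -2.101 qd6 0.86 tau6 -0.856 Tz 0.072 F [ 3.  -0.4 -2.5] p [0.5866 0.0559 0.1527]
```

tau6 is a clean signal at constant speed (baseline -0.857). I continue at the same speed and watch for a rise.

step_arm(
  increments=[
    {"rotation":[0,0,5],"translation":[0,0,0],"fingers":20},
    {"rotation":[0,0,5],"translation":[0,0,0],"fingers":20},
  ],
)

```text
time_s: 12.65
eef_pos: [0.5866, 0.0556, 0.1526]
eef_rot: [0.001, -0.123, 0.992, -0.001]
ft_force: [2.5, -0.4, -3.4]
width: 0.0278
grasp_force: 40.0
```

```bash
python3 tq.py
```

```text
t 12.65 yaw 104.1 q6 -1.927 qd6 0.86 tau6 -0.855 Tz 0.039 F [ 2.5 -0.4 -3.4] p [0.5866 0.0556 0.1526]
```

step_arm(
  increments=[
    {"rotation":[0,0,5],"translation":[0,0,0],"fingers":20},
    {"rotation":[0,0,5],"translation":[0,0,0],"fingers":20},
  ],
)

```text
time_s: 12.85
eef_pos: [0.5866, 0.0553, 0.1527]
eef_rot: [0.001, -0.036, 0.999, -0.001]
ft_force: [2.9, -2.1, -3.6]
width: 0.0274
grasp_force: 40.0
```

```bash
python3 tq.py
```

```text
t 12.85 yaw 94.1 q6 -1.752 qd6 0.87 tau6 -0.855 Tz 0.042 F [ 2.9 -2.1 -3.6] p [0.5866 0.0553 0.1527]
```

step_arm(
  increments=[
    {"rotation":[0,0,5],"translation":[0,0,0],"fingers":20},
    {"rotation":[0,0,5],"translation":[0,0,0],"fingers":20},
  ],
)

```text
time_s: 13.05
eef_pos: [0.5865, 0.0551, 0.1526]
eef_rot: [0.001, 0.051, 0.999, -0.001]
ft_force: [1.8, -1.9, -2.6]
width: 0.0277
grasp_force: 40.0
```

```bash
python3 tq.py
```

```text
t 13.05 yaw 84.1 q6 -1.578 qd6 0.86 tau6 -0.851 Tz 0.102 F [ 1.8 -1.9 -2.6] p [0.5865 0.0551 0.1526]
```

step_arm(
  increments=[
    {"rotation":[0,0,5],"translation":[0,0,0],"fingers":20},
    {"rotation":[0,0,5],"translation":[0,0,0],"fingers":20},
  ],
)

```text
time_s: 13.25
eef_pos: [0.5864, 0.0548, 0.1526]
eef_rot: [0.001, 0.138, 0.99, -0.001]
ft_force: [1.1, -3.1, -2.7]
width: 0.0276
grasp_force: 40.0
```

```bash
python3 tq.py
```

```text
t 13.25 yaw 74.1 q6 -1.403 qd6 0.86 tau6 -0.823 Tz 0.077 F [ 1.1 -3.1 -2.7] p [0.5864 0.0548 0.1526]
```

Contact shows at a yaw of about 85° (tau6 -0.855, then -0.851, then -0.823, slope as predicted). One more 10° should bring it to about 7 N.

step_arm(
  increments=[
    {"rotation":[0,0,5],"translation":[0,0,0],"fingers":20},
    {"rotation":[0,0,5],"translation":[0,0,0],"fingers":20},
  ],
)

```text
time_s: 13.45
eef_pos: [0.5862, 0.0546, 0.1526]
eef_rot: [0.001, 0.224, 0.975, -0.001]
ft_force: [0.7, -3.6, -2.8]
width: 0.0279
grasp_force: 40.0
```

```bash
python3 tq.py
```

```text
t 13.45 yaw 64.1 q6 -1.229 qd6 0.87 tau6 -0.796 Tz 0.099 F [ 0.7 -3.6 -2.8] p [0.5862 0.0546 0.1526]
```

step_arm(
  increments=[
    {"rotation":[0,0,0],"translation":[0,0,0],"fingers":20},
  ],
)

```text
time_s: 13.55
eef_pos: [0.5862, 0.0546, 0.1527]
eef_rot: [0.001, 0.222, 0.975, -0.001]
ft_force: [1.1, -4.5, -2.9]
width: 0.028
grasp_force: 40.0
```

```bash
python3 tq.py
```

```text
t 13.55 yaw 64.3 q6 -1.232 qd6 -0.08 tau6 0.681 Tz 0.111 F [ 1.1 -4.5 -2.9] p [0.5862 0.0546 0.1527]
```

Torque rise 0.059 N m (about 6 N) and 21° past touch (about 7 N): light drag. I unload the blade slightly within its play and lift out.

step_arm(
  increments=[
    {"rotation":[0,0,-3],"translation":[0,0,0],"fingers":20},
    {"rotation":[0,0,0],"translation":[0,0,-5],"fingers":20},
    {"rotation":[0,0,0],"translation":[0,0,-10],"fingers":20},
    {"rotation":[0,0,0],"translation":[0,0,-25],"fingers":20},
    {"rotation":[0,0,0],"translation":[0,0,-30],"fingers":20},
  ],
)

```text
time_s: 14.05
eef_pos: [0.5845, 0.0566, 0.2229]
eef_rot: [-0.002, 0.197, 0.98, 0.0]
ft_force: [-0.2, -0.9, -1.0]
width: 0.0277
grasp_force: 40.0
```

step_arm(
  increments=[
    {"rotation":[0,0,8.5],"translation":[0,0,0],"fingers":20},
    {"rotation":[0,0,8.5],"translation":[0,0,0],"fingers":20},
    {"rotation":[0,0,8.5],"translation":[0,0,0],"fingers":20},
    {"rotation":[0,0,8.5],"translation":[0,0,0],"fingers":20},
    {"rotation":[0,0,8.5],"translation":[0,0,0],"fingers":20},
  ],
)

```text
time_s: 14.55
eef_pos: [0.5855, 0.0566, 0.2236]
eef_rot: [-0.0, 0.541, 0.841, 0.0]
ft_force: [0.3, 0.5, -0.9]
width: 0.0275
grasp_force: 40.0
```

step_arm(
  increments=[
    {"rotation":[0,0,8.5],"translation":[0,0,0],"fingers":20},
    {"rotation":[0,0,8.5],"translation":[0,0,0],"fingers":20},
    {"rotation":[0,0,8.5],"translation":[0,0,0],"fingers":20},
    {"rotation":[0,0,3.2],"translation":[0,0,0],"fingers":20},
    {"rotation":[0,0,0],"translation":[0,0,0],"fingers":20},
  ],
)

```text
time_s: 15.05
eef_pos: [0.5856, 0.0565, 0.2235]
eef_rot: [-0.0, 0.731, 0.683, 0.0]
ft_force: [0.4, -0.4, -0.9]
width: 0.0279
grasp_force: 40.0
```

Run:
```python
from st import *
s,R,p=st(); print((R.T@(np.array([.4572,-.2605,.2165])-p)*1000).round(1))
```

```text
t 15.05 pos [0.5856 0.0565 0.2235] gauge [30.5  1.5] ytool yaw -3.89 tilt [-0.     0.001 -1.   ] q [-1.090e-01  1.870e-01  1.547e+00  1.000e-03  1.408e+00 -4.200e-02] F [ 0.41 -0.43 -0.89] T [ 0.074  0.028 -0.017] w 27.9 gf 39.98503804206848
[-325.  -106.6    6.8]
```

step_arm(
  increments=[
    {"rotation":[0,0,0],"translation":[-32.5,-10.7,0],"fingers":20},
    {"rotation":[0,0,0],"translation":[-32.5,-10.7,0],"fingers":20},
    {"rotation":[0,0,0],"translation":[-32.5,-10.7,0],"fingers":20},
    {"rotation":[0,0,0],"translation":[-32.5,-10.7,0],"fingers":20},
    {"rotation":[0,0,0],"translation":[-32.5,-10.7,0],"fingers":20},
  ],
)

```text
time_s: 15.55
eef_pos: [0.5207, -0.1032, 0.2233]
eef_rot: [-0.0, 0.73, 0.683, 0.0]
ft_force: [0.9, 0.1, -0.8]
width: 0.0276
grasp_force: 40.0
```

step_arm(
  increments=[
    {"rotation":[0,0,0],"translation":[-32.5,-10.7,0],"fingers":20},
    {"rotation":[0,0,0],"translation":[-32.5,-10.7,0],"fingers":20},
    {"rotation":[0,0,0],"translation":[-32.5,-10.7,0],"fingers":20},
    {"rotation":[0,0,0],"translation":[-32.5,-10.7,0],"fingers":20},
    {"rotation":[0,0,0],"translation":[-32.5,-10.7,0],"fingers":20},
  ],
)

```text
time_s: 16.05
eef_pos: [0.4564, -0.2618, 0.2233]
eef_rot: [0.0, 0.73, 0.683, 0.0]
ft_force: [-0.0, -0.5, -1.0]
width: 0.0279
grasp_force: 40.0
```

step_arm(
  increments=[
    {"rotation":[0,0,0],"translation":[0,0,7],"fingers":20},
    {"rotation":[0,0,0],"translation":[0,0,0],"fingers":20},
    {"rotation":[0,0,0],"translation":[0,0,0],"fingers":20},
  ],
)

```text
time_s: 16.35
eef_pos: [0.4571, -0.2599, 0.2156]
eef_rot: [-0.0, 0.73, 0.683, 0.0]
ft_force: [-0.3, 0.7, -0.4]
width: 0.0278
grasp_force: 40.0
```

Run:
```python
from st import *
s,R,p=st(); print((R.T@(np.array([.4572,-.2605,.0851])-p)*1000).round(1))
```

```text
t 16.35 pos [ 0.4571 -0.2599  0.2156] gauge [-171.  -274.1] ytool yaw -3.82 tilt [-0.     0.001 -1.   ] q [-7.470e-01  3.100e-02  1.732e+00  1.000e-03  1.380e+00 -6.810e-01] F [-0.35  0.75 -0.41] T [ 0.009  0.005 -0.039] w 27.8 gf 39.98444974422455
[ -0.8   0.2 130.5]
```

step_arm(
  increments=[
    {"rotation":[0,0,0],"translation":[-0.6,0,30],"fingers":20},
    {"rotation":[0,0,0],"translation":[0,0,30],"fingers":20},
    {"rotation":[0,0,0],"translation":[0,0,10],"fingers":20},
    {"rotation":[0,0,0],"translation":[0,0,6],"fingers":20},
    {"rotation":[0,0,0],"translation":[0,0,4],"fingers":20},
  ],
)

```text
time_s: 16.85
eef_pos: [0.4573, -0.2614, 0.1363]
eef_rot: [0.0, 0.73, 0.683, -0.0]
ft_force: [-2.3, 0.6, 0.4]
width: 0.0277
grasp_force: 40.0
```

step_arm(
  increments=[
    {"rotation":[0,0,0],"translation":[0,0,4],"fingers":20},
    {"rotation":[0,0,0],"translation":[0,0,2],"fingers":20},
  ],
)

```text
time_s: 17.05
eef_pos: [0.4571, -0.2619, 0.1302]
eef_rot: [0.0, 0.731, 0.683, -0.0]
ft_force: [-2.2, 0.1, -0.4]
width: 0.0275
grasp_force: 40.0
```

Run:
```python
from st import *
s,R,p=st(); print((R.T@(np.array([.4572,-.2605,.0851])-p)*1000).round(1))
```

```text
t 17.05 pos [ 0.4571 -0.2619  0.1302] gauge [-171.6 -276. ] ytool yaw -3.89 tilt [ 0.    -0.001 -1.   ] q [-0.75   0.115  1.818 -0.     1.207 -0.682] F [-2.23  0.11 -0.39] T [0.053 0.601 0.07 ] w 27.5 gf 39.98328924179077
[ 1.4  0.  45.1]
```

step_arm(
  increments=[
    {"rotation":[0,0,0],"translation":[1,-0.8,8],"fingers":20},
    {"rotation":[0,0,0],"translation":[0,0,12],"fingers":20},
    {"rotation":[0,0,0],"translation":[0,0,12],"fingers":20},
    {"rotation":[0,0,0],"translation":[0,0,8],"fingers":20},
    {"rotation":[0,0,0],"translation":[0,0,3],"fingers":20},
  ],
)

```text
time_s: 17.55
eef_pos: [0.4557, -0.2598, 0.0849]
eef_rot: [-0.001, 0.731, 0.683, 0.0]
ft_force: [-0.5, -0.2, -0.8]
width: 0.0277
grasp_force: 40.0
```

Run:
```python
from st import *
s,R,p=st(); print((R.T@(np.array([.4572,-.2605,.0841])-p)*1000).round(1))
```

```text
t 17.55 pos [ 0.4557 -0.2598  0.0849] gauge [-172.4 -273.7] ytool yaw -3.91 tilt [-0.001  0.002 -1.   ] q [-0.749  0.172  1.854  0.     1.118 -0.681] F [-0.45 -0.21 -0.76] T [-0.052  0.032  0.076] w 27.7 gf 39.984431862831116
[-0.6  1.6  0.8]
```

step_arm(
  increments=[
    {"rotation":[0,0,0],"translation":[0,0,1],"fingers":20},
    {"rotation":[0,0,0],"translation":[0,0,0],"fingers":20},
  ],
  grip_force=10,
)

```text
time_s: 17.75
eef_pos: [0.4564, -0.2606, 0.0857]
eef_rot: [0.0, 0.731, 0.683, 0.0]
ft_force: [0.2, 0.5, -1.2]
width: 0.0282
grasp_force: 10.0
```

step_arm(
  increments=[
    {"rotation":[0,0,0],"translation":[0,0,0],"fingers":60},
    {"rotation":[0,0,0],"translation":[0,0,0],"fingers":60},
    {"rotation":[0,0,0],"translation":[0,0,0],"fingers":60},
    {"rotation":[0,0,0],"translation":[0,0,0],"fingers":60},
  ],
)

```text
time_s: 18.15
eef_pos: [0.4564, -0.2606, 0.0859]
eef_rot: [0.0, 0.731, 0.683, 0.0]
ft_force: [0.1, -0.0, -0.2]
width: 0.058
grasp_force: 0.0
```

step_arm(
  increments=[
    {"rotation":[0,0,0],"translation":[0,0,-20],"fingers":60},
    {"rotation":[0,0,0],"translation":[0,0,-40],"fingers":60},
    {"rotation":[0,0,0],"translation":[0,0,-40],"fingers":60},
    {"rotation":[0,0,0],"translation":[0,0,-40],"fingers":60},
    {"rotation":[0,0,0],"translation":[0,0,0],"fingers":60},
  ],
)

```text
time_s: 18.65
eef_pos: [0.459, -0.263, 0.2326]
eef_rot: [0.006, 0.731, 0.683, 0.0]
ft_force: [0.3, -0.3, 0.4]
width: 0.0597
grasp_force: 0.0
```

Run:
```python
from st import *
st()
w,b=shot('wrist','w7');a,i=shot('scene','a7');c,j=shot('side','s7')
for n,im,cc,roi in(('scene',i,a,(190,270,250,330)),('side',j,c,(310,300,380,380))):
    k=big(mask(im,(5,200,80),(16,255,255),roi)); print(n,'orange',cv2.boundingRect(k),cv2.approxPolyDP(k,2,True).reshape(-1,2).tolist())
    o=cv2.imread(f'pics/{n}0.png')[...,::-1]; k=big(mask(np.ascontiguousarray(o),(5,200,80),(16,255,255),roi)); print('before',cv2.boundingRect(k))
# knob and brass in fixed cams; brass min-area rect of the top
for n,im,roi in(('scene',i,(285,225,320,260)),('side',j,(270,240,310,275))):
    m=mask(im,(0,170,60),(5,255,255),roi)|mask(im,(174,170,60),(180,255,255),roi); print(n,'red',cv2.boundingRect(big(m)))
```

```text
t 18.65 pos [ 0.459  -0.263   0.2326] gauge [-170.  -277.6] ytool yaw -3.89 tilt [ 0.009 -0.008 -1.   ] q [-0.749  0.016  1.713  0.     1.4   -0.681] F [ 0.3  -0.28  0.41] T [0.013 0.005 0.024] w 59.7 gf 0.0
scene orange (214, 288, 17, 27) [[219, 288], [214, 293], [215, 309], [224, 314], [230, 307], [227, 292]]
before (213, 288, 17, 27)
side orange (334, 319, 21, 40) [[346, 319], [335, 324], [334, 349], [341, 358], [353, 352], [353, 327]]
before (332, 319, 22, 40)
scene red (312, 241, 5, 14)Traceback (most recent call last):
  File "<stdin>", line 9, in <module>
  File "m.py", line 8, in big
    return max(cs,key=cv2.contourArea)
ValueError: max() iterable argument is empty
```

Run:
```python
from st import *
j=np.load('pics/s7.npy');i=np.load('pics/a7.npy')
a,c=cam('scene'),cam('side'); U=[]
for im,roi in((i,(285,225,330,265)),(j,(285,225,330,275))):
    m=mask(im,(0,150,40),(6,255,255),roi)|mask(im,(172,150,40),(180,255,255),roi); r=cv2.boundingRect(big(m)); print(r); U.append([(r[0]+(r[2]-1)/2,r[1]+(r[3]-1)/2)])
P,e=tri(a,U[0],c,U[1]); print(P,e,(gz(P[:2])*1000).round(1))
```

```text
(312, 241, 5, 14)
(295, 255, 1, 1)
[0.53731141 0.05241215 0.04601679] 0.011339239284063704 [-17.3   9.3]
```

Run:
```python
from st import *
a=cam('scene')
for u,z in (((314,247.5),.0615),((299.5,245),.0618)): print((gz(plane(a,[u],z)[0,:2])*1000).round(1))
H=[*(G+np.array([np.cos(A),np.sin(A)])*-.015),.0615]; print(proj(a,H),proj(cam('side'),H))
print(env.hand_in())
```

```text
[-14.2   1.7]
[-54.4   0.4]
[[313.55070846 247.87969898]] [[297.05803923 248.68037992]]
the job is handed in; nothing more can be done
None
```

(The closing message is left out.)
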